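# Catch the falling case cover and lower it shut

### The arm

A 6-joint arm with a two-finger parallel gripper is mounted at the origin on a cart in front of the work surface, level with it; the furniture and walls round the work are solid. World frame = base frame: x ahead of the robot, y to its left, z up, the work surface at z = 0. Lengths are in m, angles in rad, forces in N, time in s.
With the tool pointing down it reaches from about 0.25 to 0.775 m from the base axis. Payload 4 kg.
Tool frame: the origin (TCP) lies on the centre line of the jaws, within the pads' length; the fingertips stand bot.tip_reach ahead of it and the grasp point (between the pads) lies 2 mm behind it (bot.tip_reach is the distance from the TCP to the fingertips, in m); z points along the fingers, y is the direction in which the jaws open and shut (so a half turn about z gives the same grasp; the last joint's range is limited). The gripper opens to 85 mm and grips with 20 to 120 N. Pads are 22 mm wide; open, the fingers measure 114 mm over their backs; the gripper's body (76 mm by 85 mm) begins 54 mm behind the grasp point. The pads swing forward as they close: fully open they stand 13 mm farther back than shut.
Start: joints at [1.189, 0.087, 1.371, -0, 1.684, -0.103], TCP at [0.151, 0.529, 0.218] pointing down, gripper open.
Joint ranges: [-3.1, 3.1], [-0.76, 2.03], [0.27, 2.55], [-1.08, 4.22], [0.17, 2.65], [-2.57, 2.57]. Speed limits (rad/s): [2.79, 2.79, 3.14, 3.14, 3.14, 3.14].

### API

Orientations are given as a rotation vector (axis times angle).
In Python, from bench import bot, viewer, job gives the robot as it stands.
- The arm moves only by the tool drive_tool, never from a script. Its argument "moves" is a list of rows, each a list of 2 entries, a list of its own where there are three numbers: the shift along the tool's x, y, z in m, then the turn about the tool's z in degrees. A call has 1 to 8 rows; each row is the pose to reach, as a shift and turn from the pose commanded when the call began, along the tool's axes at that moment; what a row does not reach only later rows make up. A row lasts 1/12 s, in which the tool goes at most 41.7 mm and 7.16 degrees, less where a joint would pass 70% of its speed; a pose out of reach is approached as far as the arm can. A call with a gripper value outside its range is refused whole. "fingers" is the opening in per cent of the stroke, from 0 (shut) to 100 (fully open), set as the call begins (left out, the last holds). The fingers move at their own pace and stop on an object; the grip force is fixed at half the most. Time passes only in rows, so rows that repeat a pose let the fingers close. It gives the time, the measured TCP pose, the force and the opening at its end, in the units of the state.
- bot.observe(): the state, without advancing time (a new reading comes with each control period).
- viewer.camera(name): name is "scene" or "top" or "wrist"; returns the picture (480x640x3 uint8, red, green, blue); there is no depth.
- viewer.get_calibration(name): a dict with "vfov" (degrees; the focal length in pixels is half the picture's height over the tangent of half this angle, whatever the lens; pixels are square), "cx", "cy" (the principal point, pixels), "extrinsics" (4x4, takes a point from world to camera coordinates). Camera axes: x right, y down, z forward; pixel columns grow to the right and rows downward; lengths in m; the calibration is good to about 2 mm. A picture is of the moment at which its call begins: read the wrist's pose just before it. get_calibration takes no time and is no camera call; for the wrist camera it gives the pose at the moment of the call.
- job.finish_job(): hands the job in, once; it reports no verdict.
The state is a dict: "t": time; "qpos": joint angles; "dq": joint speeds; "tau": joint torques, N m; "eef_pos": TCP position; "ee_rot": TCP orientation; "contact_force": force on the tool from outside, world axes, zero at the start; "ft_torque": the same for the moment, N m; "opening": finger opening in m.
Only numpy, scipy, OpenCV 4.12 (cv2) and the standard library are available. Lean on these libraries where they do the work, as an engineer would, in place of code of your own. Each camera call takes 0.05 s, during which the arm holds its last target. There are 200 camera calls.

### The job

The hinged cover of the grey glass case stands open, leaning back. Tip it over towards its front with a finger, catch it from below on the outside of the fingers as it falls, and lower it gently until it is fully shut, never letting it drop shut, and without gripping or striking it. Leave the glass pieces in the case and everything round it alone, and finish with the hand clear.

Things in the scene. Friction and masses are not known exactly. Their poses are not given: they have to be found in the camera images.
- case: grey open case, fixed to the bench, 150 mm (its x) by 200 mm (its y), rim 98 mm high, walls 5 mm. Origin: centre of its underside. Its -x side is the front, its +x side carries the hinge, z is up.
- cover_hinge (a joint): cover angle, rad: 0 shut, pi/2 upright, 1.85 leaning back on its stop (the start). Axis along the case's y. It stays only at the stop or shut: tipped forward of upright it falls shut by itself, slowed by a damper (some 3 to 6 s from just past upright), and would meet the rim at 0.4 to 0.6 rad/s, too hard.
- hinge_mid (a point): middle of the hinge axis, at [79, 0, 100] mm in the case's frame.
- cover: the cover: clear pane in a blue frame, 154 mm from hinge to front, 202 mm wide, 6 mm thick, about 0.28 kg; in the middle of its front edge a yellow finger tab, 70 mm wide, 6 mm thick, stands out 30 mm. Origin: middle of the hinge axis; shut, its axes are the case's and it spans 2 mm below to 4 mm above the axis, along -x.
- tab_edge (a point): middle of the front edge of the yellow tab, 186 mm from the hinge axis, at half its thickness. Shut, the tab is 98 to 104 mm above the bench and its edge is 32 mm in front of the case's front wall, with free space below it for fingers.
- glass_insert_1: white glass piece, 22 mm diameter, 58 mm high, standing loose in a pocket of the case 18 mm deep; origin at the centre of its foot. Stays there.
- glass_insert_2: the same, 58 mm high, in another pocket.
- glass_insert_3: the same, 61 mm high, in another pocket.
- glass_insert_4: the same, 58 mm high, in another pocket.
- mug: green and white mug, 86x121x99 mm, loose bystander; origin under its middle.
- beaker: glass beaker, 74 mm diameter, 87 mm high, loose bystander; origin under its middle.
- plug_1: pale dome plug, 24 mm diameter, 22 mm high, loose bystander; origin under its middle.
- plug_2: the same, another one.

How it is judged:
By the outcome, as a careful person would: the job done as asked, in the order asked, and still so for the second after the job is handed in, with the robot touching nothing.
It also fails if it takes over 64 s, if anything falls off the work surface, if the arm or the gripper's body presses on something with over 40 N, if the wrist force passes 120 N, or if a joint passes its speed limit or range.

## Working session

There is one attempt and no reset: what is moved stays moved. The work goes in short steps, Python scripts to look and compute and a tool call to move; the robot and the scene stay as the last step left them, time stands still between calls to the robot, and variables do not carry over. Pictures are saved under pics/ and viewed, about 8 in all and at most 12, crops included, and the job is handed in when it is done.

Besides the shell and the picture viewer there is one more tool, called after "Call:" as name(argument=value, ...), one argument or row to a line, values as JSON. drive_tool: Moves the arm, as the interface text tells. Its arguments: {"type":"object","properties":{"moves":{"type":"array","items":{"type":"array"}},"fingers":{"type":"number"}},"required":["moves"]}

```bash
mkdir -p pics; ls; python3 - <<'E'
from bench import bot, viewer, job
import cv2
print(bot.observe(), bot.tip_reach)
for n in ("scene","top"):
    im=viewer.camera(n); cv2.imwrite(f"pics/{n}0.png",im[:,:,::-1]); c=viewer.get_calibration(n); print(n,c)
E
```

```text
pics
{'t': 0.0, 'qpos': array([ 1.18891639e+00,  8.79757631e-02,  1.37231447e+00, -1.97100963e-05,
        1.68358649e+00, -1.03089494e-01]), 'dq': array([-0.00161652,  0.00063465, -0.00149628, -0.00097555, -0.00079596,
       -0.00140712]), 'tau': array([-3.44924019e-04, -3.51868308e+01, -3.13269782e+01, -7.07659092e-05,
        1.06708831e-02, -6.30644763e-06]), 'eef_pos': array([0.15115799, 0.52825585, 0.21679726]), 'ee_rot': array([-0.43643575, -3.11059317,  0.00348965]), 'contact_force': array([-0.62010091, -0.33068493, -0.18986042]), 'ft_torque': array([-0.01877638, -0.01007549, -0.03864818]), 'opening': 0.0855414191184965} 0.017
scene {'vfov': 55.891242249594406, 'cx': 322.4391285970287, 'cy': 239.28369824312523, 'extrinsics': array([[ 0.83162093, -0.5549865 ,  0.01991517, -0.4567171 ],
       [-0.4046068 , -0.63006815, -0.66280273,  0.31341193],
       [ 0.38039448,  0.54314281, -0.74852917,  0.77143569],
       [ 0.        ,  0.        ,  0.        ,  1.        ]])}
top {'vfov': 49.14865978329619, 'cx': 322.99240619688214, 'cy': 239.30128955069088, 'extrinsics': array([[-0.02319055, -0.99959877,  0.01626331,  0.01457212],
       [-0.98724031,  0.02033428, -0.15793382,  0.58667621],
       [ 0.15753975, -0.01971836, -0.98731576,  1.21856259],
       [ 0.        ,  0.        ,  0.        ,  1.        ]])}
```

View pics/scene0.png

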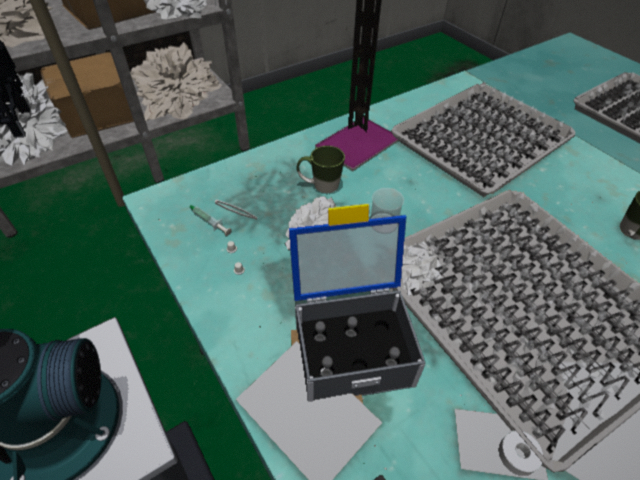

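View pics/top0.png

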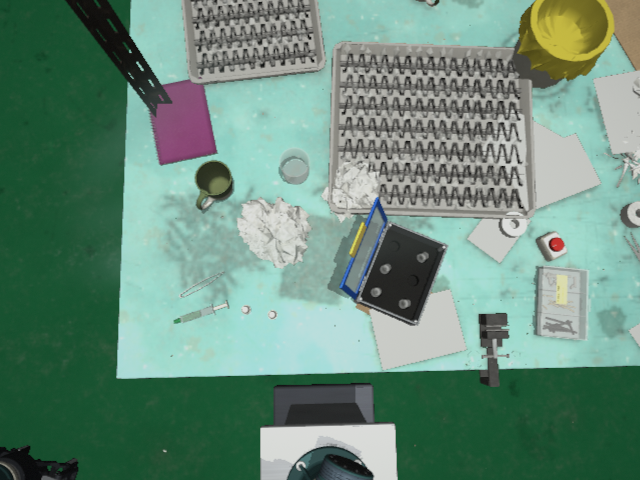

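Scene: the case's front faces the camera near (365,380), the cover is open with its yellow tab at (348,214), and the mug and beaker are behind it. Top: the case rim corners are at about (388,223), (446,243), (414,323) and (358,300), and the tab is at (355,243). Next I'll crop in for precise corners.

```bash
python3 - <<'E'
import cv2,numpy as np
a=cv2.imread("pics/top0.png")[185:335,325:465]; b=cv2.imread("pics/scene0.png")[195:405,280:430]
a=cv2.resize(a,None,fx=2.8,fy=2.8*1.0,interpolation=cv2.INTER_CUBIC); b=cv2.resize(b,None,fx=2.6,fy=2.6,interpolation=cv2.INTER_CUBIC)
H=max(a.shape[0],b.shape[0]); o=np.zeros((H,a.shape[1]+b.shape[1],3),np.uint8); o[:a.shape[0],:a.shape[1]]=a;o[:b.shape[0],a.shape[1]:]=b
cv2.imwrite("pics/crop.png",o); print(o.shape,a.shape)
E
```

```text
(546, 782, 3) (420, 392, 3)
```

View pics/crop.png

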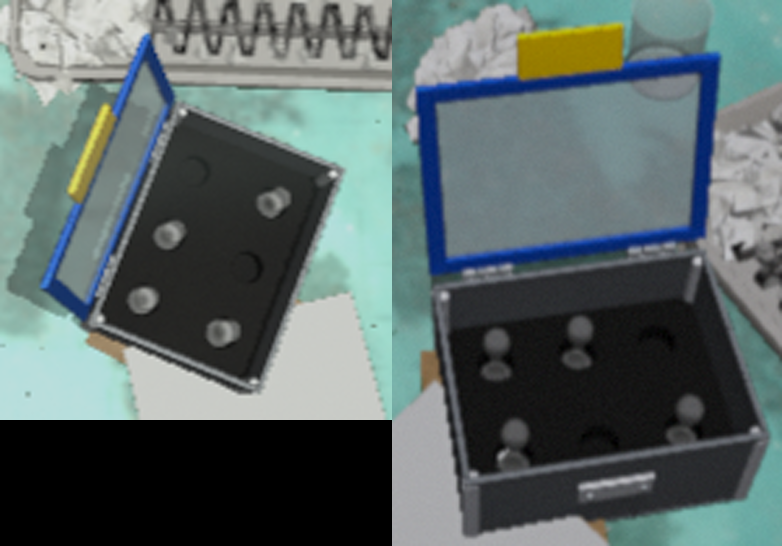

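```bash
cat > h.py <<'E'
import numpy as np
from bench import viewer
def ray(n,uv):
    c=viewer.get_calibration(n); f=240/np.tan(np.radians(c["vfov"])/2); E=c["extrinsics"]
    d=E[:3,:3].T@np.array([(uv[0]-c["cx"])/f,(uv[1]-c["cy"])/f,1]); return -E[:3,:3].T@E[:3,3], d
def onz(n,uv,z):
    o,d=ray(n,uv); return o+d*(z-o[2])/d[2]
def tri(n1,u1,n2,u2):
    o1,d1=ray(n1,u1);o2,d2=ray(n2,u2)
    s=np.linalg.lstsq(np.c_[d1,-d2],o2-o1,rcond=None)[0]; p,q=o1+s[0]*d1,o2+s[1]*d2; return (p+q)/2,np.linalg.norm(p-q)
E
python3 - <<'E'
from h import *
np.set_printoptions(precision=4,suppress=True)
T=lambda x,y:(325+(x+.5)/2.8-.5,185+(y+.5)/2.8-.5); S=lambda x,y:(280+(x-392+.5)/2.6-.5,195+(y+.5)/2.6-.5)
# order: hinge-far(-?), front-far, front-near, hinge-near
t=[T(183,103),T(343,171),T(257,391),T(93,322)]; s=[S(703,250),S(766,434),S(471,478),S(438,288)]
for n,pp in (("top",t),("scene",s)):
    P=np.array([onz(n,p,.098) for p in pp]); hx=(P[0]+P[3]-P[1]-P[2]); hy=P[0]-P[3]+P[1]-P[2]
    print(n,P[:,:2],"c",P.mean(0)[:2],np.degrees(np.arctan2(hx[1],hx[0])),np.degrees(np.arctan2(hy[1],hy[0])),np.linalg.norm(hx)/2,np.linalg.norm(hy)/2)
for a,b in zip(t,s): print("tri",*tri("top",a,"scene",b))
# tab front corners: top left edge; scene top edge
print("tab",*tri("top",T(107,104),"scene",S(622,25)),*tri("top",T(69,193),"scene",S(518,36)))
for n,p in (("mug",(213,180)),("beaker",(294,172)),("p1",(245,310)),("p2",(272,314)),("vise",(493,345)),("cush",(275,230)),("cush2",(355,186))): print(n,onz("top",p,.05))
E
```

```text
top [[ 0.6175 -0.1543]
 [ 0.5576 -0.2844]
 [ 0.3798 -0.2039]
 [ 0.4381 -0.0733]] c [ 0.4983 -0.179 ] 65.6116317162338 -24.343924402510215 0.14311298757793428 0.19598024701798106
scene [[ 0.6167 -0.1551]
 [ 0.5577 -0.2874]
 [ 0.3835 -0.2088]
 [ 0.4395 -0.0788]] c [ 0.4993 -0.1825] 66.33032360376245 -23.790939659495148 0.14318871016726106 0.19200117796581473
tri [ 0.6177 -0.1545  0.0965] 0.0002608178394663606
tri [ 0.5589 -0.286   0.094 ] 0.0016591174001339083
tri [ 0.3822 -0.2059  0.0931] 0.005310135143627193
tri [ 0.44   -0.0745  0.0915] 0.0034083556928956593
tab [ 0.5842 -0.0738  0.2737] 0.0002342919681622145 [ 0.5222 -0.0454  0.2729] 0.002331138318293751
mug [0.7383 0.2667 0.05  ]
beaker [0.7548 0.069  0.05  ]
p1 [0.422  0.1888 0.05  ]
p2 [0.4113 0.1256 0.05  ]
vise [ 0.3276 -0.3903  0.05  ]
cush [0.6113 0.1168 0.05  ]
cush2 [ 0.7167 -0.0796  0.05  ]
```

Case centre is about (0.4985, -0.1805) with yaw about 66°. The tab edge I measured, (0.553, -0.060, 0.273), agrees with the (0.552, -0.062, 0.279) expected from the given geometry, so the pose is good. Next I'll raise the hand in view of the scene camera to see the outline of the open fingers.

Call:
drive_tool(
  moves=[
    [[-0.4,-0.38,-0.12],-72],
    [[-0.4,-0.38,-0.12],-72],
    [[-0.4,-0.38,-0.12],-72],
    [[-0.4,-0.38,-0.12],-72],
    [[-0.4,-0.38,-0.12],-72],
    [[-0.4,-0.38,-0.12],-72],
    [[-0.4,-0.38,-0.12],-72],
    [[-0.4,-0.38,-0.12],-72],
  ],
  fingers=100,
)

```text
t: 0.77
eef_pos: [0.2999, 0.2777, 0.2812]
ee_rot: [0.952, -2.994, 0.0]
contact_force: [0.9, 0.1, 0.4]
opening: 0.0856
```

Call:
drive_tool(
  moves=[
    [[0.03,-0.29,-0.05],-21],
    [[0.03,-0.29,-0.05],-21],
    [[0.03,-0.29,-0.05],-21],
    [[0.03,-0.29,-0.05],-21],
    [[0.03,-0.29,-0.05],-21],
    [[0.03,-0.29,-0.05],-21],
    [[0.03,-0.29,-0.05],-21],
    [[0.03,-0.29,-0.05],-21],
  ],
)

```text
t: 1.43
eef_pos: [0.4428, 0.0345, 0.3311]
ee_rot: [1.431, -2.792, 0.012]
contact_force: [0.3, -0.1, -0.7]
opening: 0.0858
```

```bash
python3 - <<'E'
from h import *
from bench import bot
import cv2
o=bot.observe(); print(o["t"],o["eef_pos"],o["ee_rot"])
s=viewer.camera("scene")[:,:,::-1]; w=viewer.camera("wrist")[:,:,::-1]
c=viewer.get_calibration("scene"); E=c["extrinsics"]; f=240/np.tan(np.radians(c["vfov"])/2)
p=E[:3,:3]@o["eef_pos"]+E[:3,3]; u=f*p[0]/p[2]+c["cx"]; v=f*p[1]/p[2]+c["cy"]; print(u,v,f/p[2])
x,y=int(u)-80,max(0,int(v)-100)
cr=cv2.resize(s[y:y+160,x:x+160],(480,480),interpolation=cv2.INTER_CUBIC)
cv2.imwrite("pics/hand.png",np.hstack([cr,cv2.resize(w,(320,240)).copy() if 0 else np.vstack([cv2.resize(w,(320,240)),np.zeros((240,320,3),np.uint8)])])); print(x,y)
E
```

```text
1.4333 [0.44284985 0.03448182 0.33105329] [ 1.43062833 -2.79215264  0.01172874]
258.17048727467557 171.23498110395298 636.4627014851125
178 71
```

View pics/hand.png

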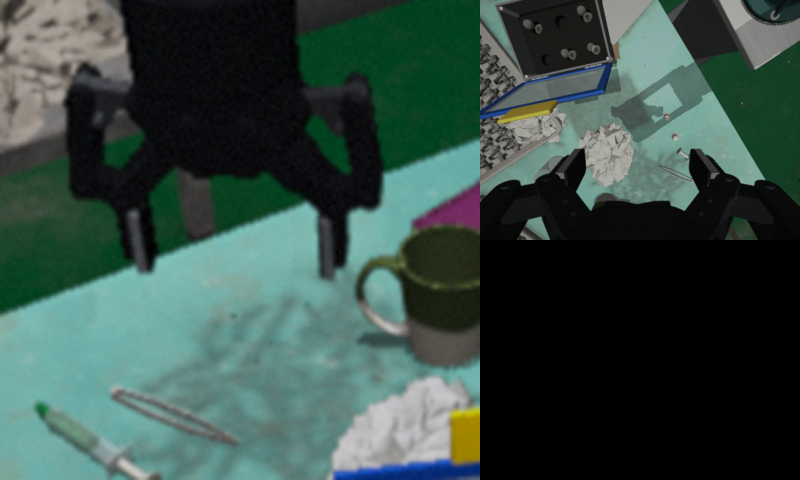

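The scene crop shows a 2F-85 style hand. The open fingers taper at their backs and the knuckle elbows stick out, so the vertical side faces (tool x) of the shut fingers make a better catching surface. I need the wrist camera's side and the arm margin before picking the yaw.

```bash
cat >> h.py <<'E'
from bench import bot
from scipy.spatial.transform import Rotation as Ro
YAW=np.radians(66); EX=np.array([np.cos(YAW),np.sin(YAW),0]); EY=np.array([-EX[1],EX[0],0]); H=np.array([.4985,-.1805,.1])+.079*EX
def st():
    o=bot.observe(); p=o["eef_pos"]-H; R=Ro.from_rotvec(o["ee_rot"]).as_matrix(); f=o["contact_force"]
    print("t %.2f hinge-frame x %.1f y %.1f z(tip,world) %.1f mm"%(o["t"],1e3*p@EX,1e3*p@EY,1e3*(o["eef_pos"][2]-bot.tip_reach)),"tool x yaw %.1f"%np.degrees(np.arctan2(R[1,0],R[0,0])),"tilt",np.round(R[:,2],3),"F ex,ey,z",np.round([f@EX,f@EY,f[2]],1)); return o,R
E
python3 - <<'E'
from h import *
o,R=st(); print(o["qpos"])
E=viewer.get_calibration("wrist")["extrinsics"]; c=-E[:3,:3].T@E[:3,3]; print("cam in tool",R.T@(c-o["eef_pos"]))
yaw=np.radians(246-np.degrees(np.arctan2(R[1,0],R[0,0]))); print(np.degrees(yaw)%360)
t=H+.12*EX-.01*EY; print("behind",t); d=t-o["eef_pos"]; print("tool shift to behind", R.T@d)
E
```

```text
t 1.53 hinge-frame x 97.3 y 138.9 z(tip,world) 313.5 mm tool x yaw -125.4 tilt [-0.001 -0.007 -1.   ] F ex,ey,z [-0.1  0.5 -0.4]
[-0.03921628 -0.14089391  1.37219949 -0.00695849  1.91105705 -2.56573161]
cam in tool [ 0.07029707 -0.00092825 -0.15582657]
11.37474456949684
behind [ 0.58857605 -0.00277182  0.1       ]
tool shift to behind [-0.05302102 -0.14083473  0.23064695]
```

Call:
drive_tool(
  moves=[
    [[-0.02,-0.04,0],8],
    [[-0.038,-0.08,0],15],
    [[-0.038,-0.11,0],22],
    [[-0.038,-0.144,0],29],
    [[-0.038,-0.144,0],36],
    [[-0.038,-0.144,0],43],
    [[-0.038,-0.144,0],50],
    [[-0.038,-0.144,0],57],
  ],
  fingers=0,
)

```text
t: 2.2
eef_pos: [0.581, -0.011, 0.3305]
ee_rot: [-0.063, -3.139, 0.008]
contact_force: [-0.0, -0.2, 0.1]
opening: 0.0
```

Call:
drive_tool(
  moves=[
    [[0,0,0],7],
    [[0,0,0],14],
    [[0,0,0],21],
    [[0,0,0],28],
    [[0,0,0],35],
    [[0,0,0],42],
    [[0,0,0],49],
    [[0,0,0],56],
  ],
)

```text
t: 2.87
eef_pos: [0.5807, -0.0107, 0.3309]
ee_rot: [1.529, 2.743, -0.009]
contact_force: [0.7, 0.3, -0.0]
opening: -0.0003
```

Call:
drive_tool(
  moves=[
    [[0,0,0],7],
    [[0,0,0],14],
    [[0,0,0],21],
    [[0,0,0],28],
    [[0,0,0],35],
    [[0,0,0],42],
    [[0,0,0],49],
    [[0,0,0],56],
  ],
)

```text
t: 3.53
eef_pos: [0.5807, -0.0107, 0.3308]
ee_rot: [2.636, 1.702, -0.007]
contact_force: [1.4, 0.0, 0.5]
opening: 0.0002
```

```bash
python3 - <<'E'
from h import *
import cv2
o,R=st(); print(o["qpos"],o["opening"])
a=viewer.camera("scene")[:,:,::-1][60:330,230:470]; w=viewer.camera("wrist")[:,:,::-1]
cv2.imwrite("pics/b.png",np.hstack([cv2.resize(a,(427,480),interpolation=cv2.INTER_CUBIC),np.vstack([cv2.resize(w,(320,240)),np.zeros((240,320,3),np.uint8)])]))
E
```

```text
t 3.53 hinge-frame x 109.5 y -6.1 z(tip,world) 313.8 mm tool x yaw 65.7 tilt [-0.002 -0.005 -1.   ] F ex,ey,z [ 0.6 -1.3  0.5]
[-0.11279128  0.16580911  1.06151599 -0.00596724  1.9153576   0.30911985] 0.00016256181044350194
```

View pics/b.png

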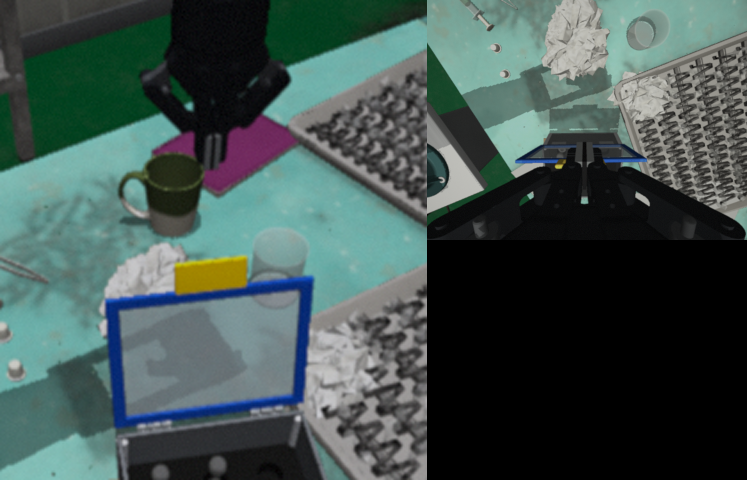

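The shut fingers are behind and above the tab at crop (213,165), roughly in line with the tab's middle, and the cover is still leaning back. Next I lower the hand behind the tab and move in close.

Call:
drive_tool(
  moves=[
    [[0,0,0.03],0],
    [[0,0,0.052],0],
    [[-0.015,0.004,0.052],0],
    [[-0.025,0.004,0.052],0],
    [[-0.03,0.004,0.052],0],
    [[-0.03,0.004,0.052],0],
    [[-0.03,0.004,0.052],0],
  ],
)

```text
t: 4.22
eef_pos: [0.5732, -0.0415, 0.2812]
ee_rot: [2.63, 1.706, -0.002]
contact_force: [-0.1, -0.2, 0.4]
opening: 0.0003
```

```bash
python3 - <<'E'
from h import *
import cv2
o,R=st()
t=o["eef_pos"].copy(); t[2]=.3138
c=viewer.get_calibration("scene"); f=240/np.tan(np.radians(c["vfov"])/2)
P=np.array([.5807,-.0107,.3138]);E=c["extrinsics"];p=E[:3,:3]@P+E[:3,3];print("pred tip px before (seen 349.8,152.8)",f*p[0]/p[2]+c["cx"],f*p[1]/p[2]+c["cy"])
E
```

```text
t 4.22 hinge-frame x 78.3 y -11.7 z(tip,world) 264.2 mm tool x yaw 65.9 tilt [ 0.003 -0.006 -1.   ] F ex,ey,z [-0.3  0.   0.4]
pred tip px before (seen 349.8,152.8) 345.54798413650894 165.37647661359387
```

The fingertip appears about 12 px higher in the scene view than the state predicts. I'll check that against the tab directly before touching anything.

```bash
python3 - <<'E'
from h import *
import cv2
o,R=st()
ims={n:viewer.camera(n)[:,:,::-1].copy() for n in ("scene","top","wrist")}
out=[]
for n,im in ims.items():
    c=viewer.get_calibration(n);E=c["extrinsics"];f=240/np.tan(np.radians(c["vfov"])/2)
    pr=lambda P:(lambda p:np.array([f*p[0]/p[2]+c["cx"],f*p[1]/p[2]+c["cy"]]))(E[:3,:3]@P+E[:3,3])
    tip=pr(o["eef_pos"]+.017*R[:,2]); tcp=pr(o["eef_pos"]); th=1.85; edge=pr(H+.186*(-np.cos(th)*EX)+np.array([0,0,.186*np.sin(th)])); print(n,tip,tcp,edge)
    x0,y0=np.clip((edge-[50,75]).astype(int),0,[540,330]) if n!="wrist" else (220,240)
    w,h=(100,150) if n!="wrist" else (200,240)
    cr=cv2.resize(im[y0:y0+h,x0:x0+w],None,fx=600/h*.9,fy=600/h*.9,interpolation=cv2.INTER_CUBIC) if n!="wrist" else cv2.resize(im[240:480,220:420],(0,0),fx=.9,fy=2.25*.9+.225)
    k=cr.shape[1]/w
    if n!="wrist":
        for q,col in((tip,(0,0,255)),(tcp,(0,255,0)),(edge,(255,0,255))): cv2.drawMarker(cr,tuple(int(v) for v in (q-[x0,y0]+.5)*k),col,cv2.MARKER_CROSS,14,1)
        out.append(cr)
out=[cv2.resize(a,(360,540)) for a in out]; cv2.imwrite("pics/c.png",np.hstack(out)); cv2.imwrite("pics/wr.png",ims["wrist"])
E
```

```text
t 4.22 hinge-frame x 78.3 y -11.7 z(tip,world) 264.2 mm tool x yaw 65.9 tilt [ 0.003 -0.006 -1.   ] F ex,ey,z [-0.3  0.   0.4]
scene [350.87796745 199.66344477] [351.50068025 192.23261493] [347.89672825 205.15457385]
top [346.60956972 228.39990225] [347.08276266 226.88116067] [357.48958271 237.74899799]
wrist [312.37724153 278.16075235] [312.17113231 291.73349403] [289.3949613  338.31282252]
```

View pics/c.png

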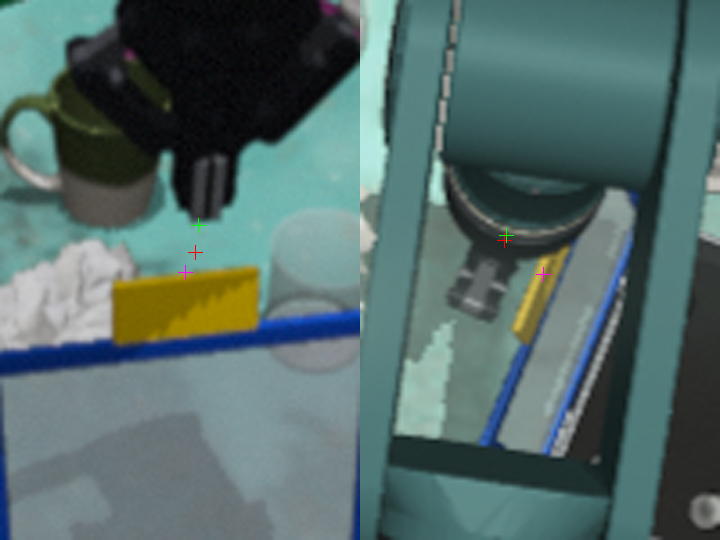

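The crop shows the fingertip wholly above the tab at (208,218), against a predicted (195,252). In the top view the knuckle hides the tip. The wrist view can tell me the tip's reach.

```bash
python3 - <<'E'
from h import *
import cv2
o,R=st()
im=cv2.imread("pics/wr.png")
c=viewer.get_calibration("wrist");E=c["extrinsics"];f=240/np.tan(np.radians(c["vfov"])/2)
def pr(P,R=R): 
    p=E[:3,:3]@(o["eef_pos"]+R@np.array(P))+E[:3,3]; return np.array([f*p[0]/p[2]+c["cx"],f*p[1]/p[2]+c["cy"]])
x0,y0,k=250,240,5
cr=cv2.resize(im[y0:y0+110,x0:x0+140],None,fx=k,fy=k,interpolation=cv2.INTER_CUBIC)
for z,col in((.017,(0,0,255)),(0,(0,255,0)),(-.01,(255,255,0))):
    for x in(-.011,.011):
        q=pr((x,0,z)); print(x,z,q); cv2.drawMarker(cr,tuple(int(v) for v in (q-[x0,y0]+.5)*k),col,cv2.MARKER_CROSS,16,1)
cv2.imwrite("pics/wr2.png",cr); print("wrist R cam axes in tool",np.round(R.T@E[:3,:3].T,3), c["vfov"],c["cx"],c["cy"])
E
```

```text
t 4.37 hinge-frame x 78.6 y -11.6 z(tip,world) 263.5 mm tool x yaw 66.0 tilt [ 0.001 -0.006 -1.   ] F ex,ey,z [ 0.6 -0.5  0.5]
-0.011 0.017 [312.14150878 296.16646759]
0.011 0.017 [312.10168658 257.63969296]
-0.011 0 [311.95400662 311.13758006]
0.011 0 [311.9033615  269.38453783]
-0.011 -0.01 [311.82616569 321.34504081]
0.011 -0.01 [311.76741482 277.43532301]
wrist R cam axes in tool [[ 0.001 -0.96  -0.279]
 [ 1.     0.001  0.002]
 [-0.001 -0.279  0.96 ]] 68.91302715114949 314.6184279335701 239.55395134259098
```

View pics/wr2.png

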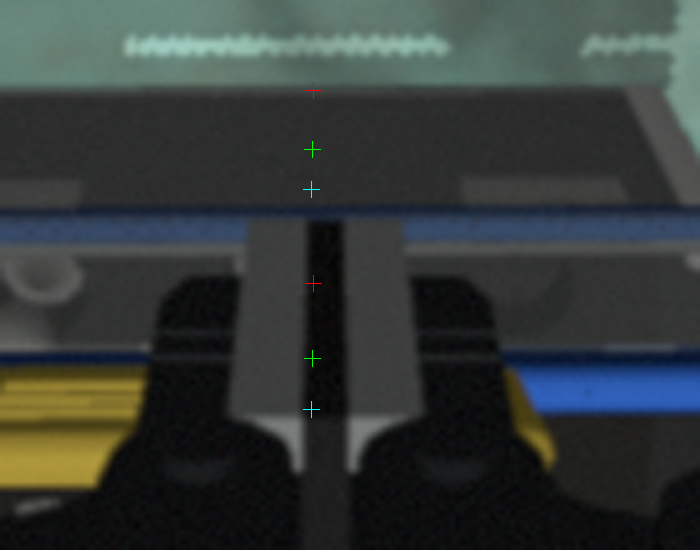

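Scene and wrist views agree that the drawn tip sits about 16 mm behind the TCP rather than 17 mm ahead, so it is still above the tab edge. I'll lower another 28 mm behind the tab, with a 27 mm gap, and look again.

Call:
drive_tool(
  moves=[
    [[0,0,0.015],0],
    [[0,0,0.028],0],
    [[0,0,0.028],0],
    [[0,0,0.028],0],
  ],
)

```text
t: 4.7
eef_pos: [0.5726, -0.0414, 0.251]
ee_rot: [2.632, 1.708, -0.007]
contact_force: [-0.1, -0.5, 0.2]
opening: -0.0001
```

```bash
python3 - <<'E'
from h import *
import cv2
o,R=st()
im=viewer.camera("scene")[:,:,::-1]; cv2.imwrite("pics/d.png",cv2.resize(im[120:260,270:430],None,fx=4,fy=4,interpolation=cv2.INTER_CUBIC))
E
```

```text
t 4.70 hinge-frame x 78.2 y -11.1 z(tip,world) 234.0 mm tool x yaw 65.9 tilt [-0.002 -0.006 -1.   ] F ex,ey,z [-0.5 -0.1  0.2]
```

View pics/d.png

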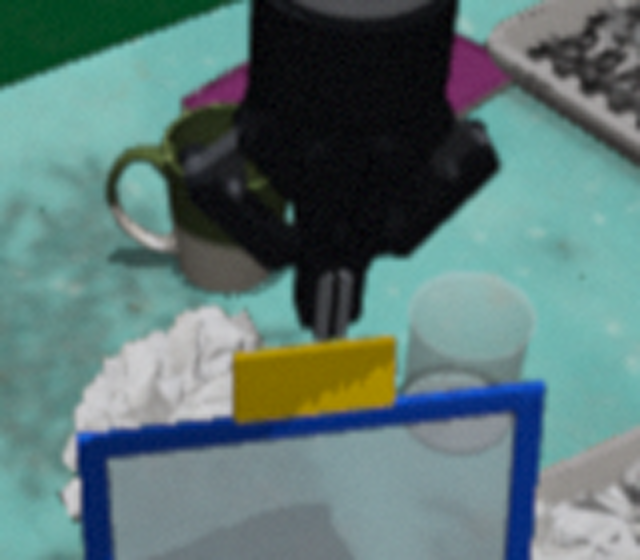

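The tip is now about 14 mm below the tab's edge in height, at (330,338) just behind the tab top. I'll approach slowly until it makes contact.

Call:
drive_tool(
  moves=[
    [[-0.004,0,0.003],0],
    [[-0.008,0,0.003],0],
    [[-0.011,0,0.003],0],
    [[-0.014,0,0.003],0],
    [[-0.017,0,0.003],0],
    [[-0.02,0,0.003],0],
    [[-0.023,0,0.003],0],
    [[-0.026,0,0.003],0],
  ],
)

```text
t: 5.42
eef_pos: [0.5622, -0.0659, 0.2489]
ee_rot: [2.632, 1.706, -0.005]
contact_force: [0.7, -0.2, 1.5]
opening: 0.0001
```

```bash
python3 - <<'E'
from h import *
import cv2
def tab(n):
    im=viewer.camera(n); h=cv2.cvtColor(im,cv2.COLOR_RGB2HSV); m=cv2.inRange(h,(20,150,90),(35,255,255)); m[:,500:]=0
    ys,xs=np.nonzero(m); return len(xs),xs.mean(),ys.min(),ys.max(),ys.mean()
st(); print(tab("scene"))
E
```

```text
t 5.42 hinge-frame x 51.6 y -11.5 z(tip,world) 231.9 mm tool x yaw 65.9 tilt [ 0.    -0.006 -1.   ] F ex,ey,z [ 0.1 -0.7  1.5]
(683, np.float64(350.10102489019033), np.int64(209), np.int64(229), np.float64(218.8887262079063))
```

```bash
cat >> h.py <<'E'
import cv2
from scipy.optimize import minimize_scalar
def theta(n="scene",im=None):
    "cover angle from the centroid row of the yellow tab"
    im=viewer.camera(n) if im is None else im
    m=cv2.inRange(cv2.cvtColor(im,cv2.COLOR_RGB2HSV),(20,150,60),(35,255,255)); m[:,470:]=0; m[:190]=0
    k,_,s,ce=cv2.connectedComponentsWithStats(m); i=1+np.argmax(s[1:,4]); v=ce[i]
    c=viewer.get_calibration(n);E=c["extrinsics"];f=240/np.tan(np.radians(c["vfov"])/2)
    def pr(t): p=E[:3,:3]@(H-.171*np.cos(t)*EX+np.array([0,0,.171*np.sin(t)]))+E[:3,3]; return np.array([f*p[0]/p[2]+c["cx"],f*p[1]/p[2]+c["cy"]])
    r=minimize_scalar(lambda t:(pr(t)[1]-v[1])**2,bounds=(-.1,1.95),method="bounded"); print("tab px",v,"area",s[i,4],"theta %.3f"%r.x,"resid",pr(r.x)-v); return r.x
E
python3 - <<'E'
from h import *
theta(im=cv2.imread("pics/scene0.png")[:,:,::-1].copy()); theta()
E
```

```text
tab px [348.20324006 214.09278351] area 679 theta 1.832 resid [7.36763979e-02 3.34372870e-05]
tab px [350.41481481 219.04740741] area 675 theta 1.744 resid [-1.53042536e-01 -1.79002601e-05]
```

θ from the tab reads 1.832 at the start, against 1.85 given, and 1.744 now, so the finger is pushing the cover as expected. I'll continue.

Call:
drive_tool(
  moves=[
    [[-0.005,0,0],0],
    [[-0.01,0,0],0],
    [[-0.015,0,0],0],
    [[-0.02,0,0],0],
    [[-0.025,0,0],0],
    [[-0.03,0,0],0],
    [[-0.034,0,0],0],
    [[-0.037,0,0],0],
  ],
)

```text
t: 6.18
eef_pos: [0.5468, -0.1, 0.2489]
ee_rot: [2.632, 1.705, -0.006]
contact_force: [-0.1, 0.2, 0.2]
opening: -0.0001
```

```bash
python3 - <<'E'
from h import *
st(); theta()
E
```

```text
t 6.18 hinge-frame x 14.2 y -11.4 z(tip,world) 231.9 mm tool x yaw 65.9 tilt [-0.    -0.006 -1.   ] F ex,ey,z [0.1 0.2 0.2]
tab px [354.90982287 233.07890499] area 621 theta 1.548 resid [-9.39900042e-02 -9.92187912e-05]
```

Call:
drive_tool(
  moves=[
    [[-0.006,0,0],0],
    [[-0.013,0,0],0],
    [[-0.02,0,0],0],
    [[-0.027,0,0],0],
    [[-0.022,0,-0.03],0],
    [[-0.022,0,-0.065],0],
    [[-0.05,0,-0.07],0],
    [[-0.09,0,-0.07],0],
  ],
)

```text
t: 6.9
eef_pos: [0.5117, -0.1807, 0.3237]
ee_rot: [2.622, 1.709, 0.001]
contact_force: [-0.2, -1.3, 0.5]
opening: -0.0
```

```bash
python3 - <<'E'
from h import *
st(); theta()
E
```

```text
t 6.90 hinge-frame x -73.9 y -12.1 z(tip,world) 306.7 mm tool x yaw 66.2 tilt [ 0.007 -0.009 -1.   ] F ex,ey,z [-1.3 -0.4  0.5]
tab px [359.34791667 251.12708333] area 480 theta 1.348 resid [ 4.03250108e-02 -6.09714750e-05]
```

Call:
drive_tool(
  moves=[
    [[-0.04,0,0],0],
    [[-0.08,0,0.005],0],
    [[-0.088,0,0.045],0],
    [[-0.088,0,0.085],0],
    [[-0.088,0,0.12],0],
    [[-0.088,0,0.14],0],
    [[-0.088,0,0.14],0],
  ],
)

```text
t: 7.53
eef_pos: [0.4707, -0.2611, 0.1731]
ee_rot: [-2.632, -1.704, 0.014]
contact_force: [0.4, 0.2, -0.9]
opening: -0.0
```

```bash
python3 - <<'E'
from h import *
st(); im=viewer.camera("scene"); cv2.imwrite("pics/e.png",cv2.resize(im[160:400,240:440,::-1],None,fx=2.5,fy=2.5,interpolation=cv2.INTER_CUBIC)); theta(im=im)
E
```

```text
t 7.53 hinge-frame x -163.9 y -7.4 z(tip,world) 156.1 mm tool x yaw 65.8 tilt [-0.011  0.001 -1.   ] F ex,ey,z [ 0.3 -0.3 -0.9]
tab px [352.43243243 260.94144144] area 222 theta 1.252 resid [9.04792051e+00 7.03275526e-05]
```

View pics/e.png

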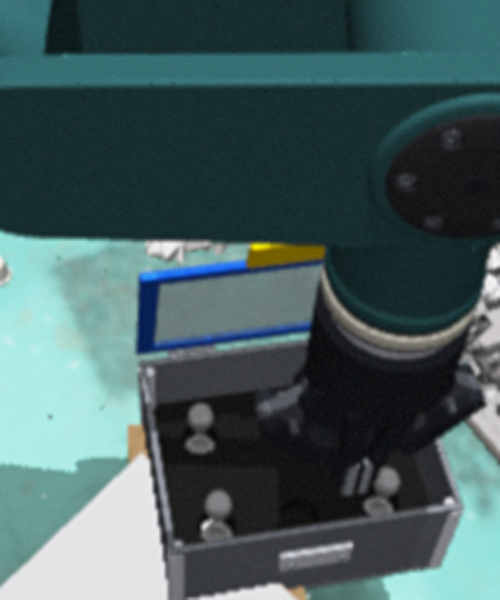

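The hand is over the case front with the tip at about (360,490), and the cover is still high at θ≈1.25. I'll hold and wait for it to arrive.

Call:
drive_tool(
  moves=[
    [[0,0,0],0],
    [[0,0,0],0],
    [[0,0,0],0],
    [[0,0,0],0],
    [[0,0,0],0],
    [[0,0,0],0],
    [[0,0,0],0],
    [[0,0,0],0],
  ],
)

```text
t: 8.25
eef_pos: [0.4745, -0.2622, 0.1801]
ee_rot: [2.632, 1.706, -0.005]
contact_force: [-0.1, -0.0, 1.1]
opening: -0.0003
```

Call:
drive_tool(
  moves=[
    [[0,0,0],0],
    [[0,0,0],0],
    [[0,0,0],0],
    [[0,0,0],0],
    [[0,0,0],0],
    [[0,0,0],0],
  ],
)

```text
t: 8.75
eef_pos: [0.4745, -0.2623, 0.1799]
ee_rot: [2.632, 1.706, -0.005]
contact_force: [0.5, -0.5, 0.4]
opening: 0.0001
```

```bash
python3 - <<'E'
from h import *
st(); im=viewer.camera("scene"); cv2.imwrite("pics/f.png",cv2.resize(im[160:400,240:440,::-1],None,fx=2.5,fy=2.5,interpolation=cv2.INTER_CUBIC)); theta(im=im)
E
```

```text
t 8.75 hinge-frame x -163.5 y -11.3 z(tip,world) 162.9 mm tool x yaw 65.9 tilt [-0.    -0.006 -1.   ] F ex,ey,z [-0.3 -0.7  0.4]
tab px [355.27433628 285.4159292 ] area 113 theta 1.031 resid [1.05122793e+01 1.71943434e-04]
```

Call:
drive_tool(
  moves=[
    [[0,0,0.006],0],
    [[0,0,0.012],0],
    [[0,0,0.012],0],
    [[0,0,0.012],0],
    [[0,0,0.012],0],
    [[0,0,0.012],0],
    [[0,0,0.012],0],
    [[0,0,0.012],0],
  ],
)

```text
t: 9.47
eef_pos: [0.4746, -0.2624, 0.1682]
ee_rot: [2.631, 1.706, -0.005]
contact_force: [-0.8, -0.2, 0.6]
opening: 0.0001
```

```bash
python3 - <<'E'
from h import *
st(); theta()
E
```

```text
t 9.47 hinge-frame x -163.6 y -11.5 z(tip,world) 151.2 mm tool x yaw 65.9 tilt [ 0.    -0.006 -1.   ] F ex,ey,z [-0.5  0.7  0.6]
tab px [353.8   310.625] area 120 theta 0.811 resid [1.52370035e+01 3.28861035e-05]
```

Call:
drive_tool(
  moves=[
    [[0,0,0],0],
    [[0,0,0],0],
    [[0,0,0],0],
    [[0,0,0],0],
    [[0,0,0],0],
    [[0,0,0],0],
    [[0,0,0],0],
    [[0,0,0],0],
  ],
)

```text
t: 10.18
eef_pos: [0.4744, -0.2626, 0.1679]
ee_rot: [2.632, 1.706, -0.006]
contact_force: [-1.4, -0.4, -0.9]
opening: 0.0001
```

```bash
python3 - <<'E'
from h import *
st(); im=viewer.camera("scene"); cv2.imwrite("pics/g.png",cv2.resize(im[160:400,240:440,::-1],None,fx=2.5,fy=2.5,interpolation=cv2.INTER_CUBIC)); theta(im=im)
st(); theta()
E
```

```text
t 10.18 hinge-frame x -163.8 y -11.3 z(tip,world) 150.9 mm tool x yaw 65.9 tilt [-0.    -0.007 -1.   ] F ex,ey,z [-0.9  1.1 -0.9]
tab px [352.42105263 341.26315789] area 19 theta 0.527 resid [ 1.88789455e+01 -1.41382527e-04]
t 10.23 hinge-frame x -163.8 y -11.3 z(tip,world) 150.9 mm tool x yaw 65.9 tilt [-0.    -0.007 -1.   ] F ex,ey,z [-0.3 -1.1 -0.8]
tab px [352.3  341.15] area 20 theta 0.528 resid [ 1.89956808e+01 -1.29449350e-04]
```

View pics/g.png

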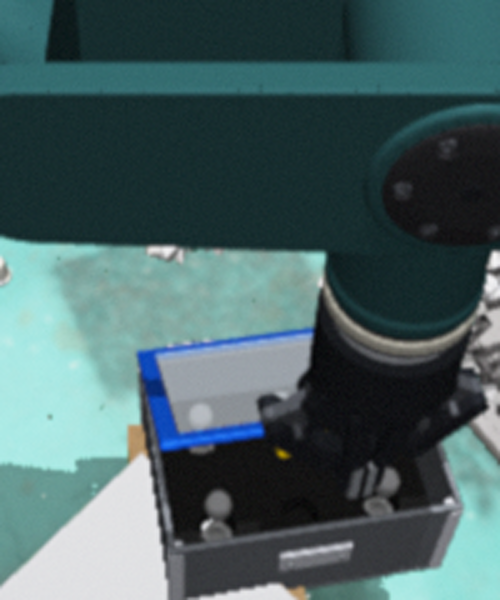

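θ held steady (0.527, then 0.528) between two frames, so the cover is resting on the outer side of the fingers. Next I lower it along its arc, reading the angle from the blue frame's front-left corner.

```bash
cat >> h.py <<'E'
def th2(im=None,q=False):
    "cover angle from the lowest blue point: frame's front corner at case y=+101, underside"
    n="scene"; im=viewer.camera(n) if im is None else im
    m=cv2.inRange(cv2.cvtColor(im,cv2.COLOR_RGB2HSV),(108,140,70),(125,255,255)); m[:,430:]=0; m[:,:270]=0; m[:240]=0
    ys,xs=np.nonzero(m[:,:345]); v=np.percentile(ys,100)+.5; u=xs[ys==ys.max()].mean()
    c=viewer.get_calibration(n);E=c["extrinsics"];f=240/np.tan(np.radians(c["vfov"])/2)
    def pr(t): P=H-.154*np.cos(t)*EX+.101*EY+np.array([0,0,.154*np.sin(t)])-.002*(np.cos(t)*np.array([0,0,1])+np.sin(t)*EX); p=E[:3,:3]@P+E[:3,3]; return np.array([f*p[0]/p[2]+c["cx"],f*p[1]/p[2]+c["cy"]])
    r=minimize_scalar(lambda t:(pr(t)[1]-v)**2,bounds=(-.2,1.3),method="bounded"); print("corner",u,v,"theta2 %.3f"%r.x,"pred",pr(r.x)); return r.x
E
python3 - <<'E'
from h import *
st(); th2()
E
```

```text
t 10.28 hinge-frame x -163.8 y -11.3 z(tip,world) 150.8 mm tool x yaw 65.9 tilt [-0.    -0.007 -1.   ] F ex,ey,z [-0.7 -1.  -0.9]
corner 307.0 340.5 theta2 0.589 pred [302.88772727 340.50003215]
```

Call:
drive_tool(
  moves=[
    [[-0.001,0,0.002],0],
    [[-0.0025,0,0.004],0],
    [[-0.004,0,0.006],0],
    [[-0.005,0,0.0085],0],
    [[-0.0065,0,0.011],0],
    [[-0.008,0,0.013],0],
    [[-0.0095,0,0.0155],0],
    [[-0.011,0,0.018],0],
  ],
)

```text
t: 11.0
eef_pos: [0.47, -0.2725, 0.1496]
ee_rot: [2.632, 1.706, -0.005]
contact_force: [-0.1, -0.1, -0.8]
opening: -0.0
```

```bash
python3 - <<'E'
from h import *
st(); th2(); st()
E
```

```text
t 11.00 hinge-frame x -174.6 y -11.3 z(tip,world) 132.6 mm tool x yaw 65.9 tilt [-0.    -0.006 -1.   ] F ex,ey,z [-0.1  0.  -0.8]
corner 306.0 351.5 theta2 0.464 pred [303.90211725 351.49998522]
t 11.05 hinge-frame x -174.9 y -11.1 z(tip,world) 132.0 mm tool x yaw 65.9 tilt [-0.001 -0.006 -1.   ] F ex,ey,z [-1.1 -0.5 -0.8]
```

Call:
drive_tool(
  moves=[
    [[-0.001,0,0.0022],0],
    [[-0.002,0,0.0044],0],
    [[-0.003,0,0.0066],0],
    [[-0.004,0,0.0088],0],
    [[-0.005,0,0.011],0],
    [[-0.006,0,0.0132],0],
    [[-0.0068,0,0.0154],0],
    [[-0.0075,0,0.0177],0],
  ],
)

```text
t: 11.72
eef_pos: [0.4668, -0.2796, 0.1322]
ee_rot: [2.632, 1.706, -0.006]
contact_force: [-0.6, -2.0, -0.4]
opening: 0.0001
```

```bash
python3 - <<'E'
from h import *
st(); th2(); st()
E
```

```text
t 11.72 hinge-frame x -182.5 y -11.4 z(tip,world) 115.2 mm tool x yaw 65.9 tilt [-0.    -0.006 -1.   ] F ex,ey,z [-2.1 -0.2 -0.4]
corner 308.0 359.5 theta2 0.363 pred [304.5627779  359.50003843]
t 11.77 hinge-frame x -182.6 y -11.3 z(tip,world) 114.6 mm tool x yaw 65.9 tilt [-0.001 -0.006 -1.   ] F ex,ey,z [-2.1 -1.2 -1.1]
```

Call:
drive_tool(
  moves=[
    [[-0.0007,0,0.002],0],
    [[-0.0014,0,0.004],0],
    [[-0.0021,0,0.006],0],
    [[-0.0028,0,0.008],0],
    [[-0.0034,0,0.01],0],
    [[-0.004,0,0.012],0],
    [[-0.0046,0,0.0142],0],
    [[-0.0051,0,0.0164],0],
  ],
)

```text
t: 12.43
eef_pos: [0.4647, -0.2846, 0.1158]
ee_rot: [2.632, 1.706, -0.006]
contact_force: [-2.2, -2.9, -0.4]
opening: -0.0001
```

```bash
python3 - <<'E'
from h import *
st(); th2(); st()
E
```

```text
t 12.43 hinge-frame x -187.8 y -11.4 z(tip,world) 98.8 mm tool x yaw 65.9 tilt [-0.    -0.007 -1.   ] F ex,ey,z [-3.5  0.8 -0.4]
corner 310.0 365.5 theta2 0.280 pred [305.00184431 365.50000428]
t 12.48 hinge-frame x -188.0 y -11.3 z(tip,world) 98.4 mm tool x yaw 65.9 tilt [-0.001 -0.007 -1.   ] F ex,ey,z [-3.5 -0.9 -0.2]
```

Call:
drive_tool(
  moves=[
    [[-0.0005,0,0.0018],0],
    [[-0.0009,0,0.0036],0],
    [[-0.0014,0,0.0054],0],
    [[-0.0018,0,0.0072],0],
    [[-0.0022,0,0.009],0],
    [[-0.0026,0,0.0108],0],
    [[-0.003,0,0.0126],0],
    [[-0.0033,0,0.0144],0],
  ],
)

```text
t: 13.15
eef_pos: [0.4633, -0.2876, 0.1015]
ee_rot: [2.632, 1.706, -0.006]
contact_force: [-3.6, -3.6, -0.0]
opening: 0.0001
```

```bash
python3 - <<'E'
from h import *
st(); th2(); st()
E
```

```text
t 13.15 hinge-frame x -191.2 y -11.4 z(tip,world) 84.5 mm tool x yaw 65.9 tilt [-0.    -0.007 -1.   ] F ex,ey,z [-4.7  1.9 -0. ]
corner 309.0 371.5 theta2 0.185 pred [305.37439201 371.49997985]
t 13.20 hinge-frame x -191.3 y -11.4 z(tip,world) 84.1 mm tool x yaw 65.9 tilt [-0.001 -0.007 -1.   ] F ex,ey,z [-5.2  0.3 -0.2]
```

Call:
drive_tool(
  moves=[
    [[-0.0003,0,0.0016],0],
    [[-0.0006,0,0.0032],0],
    [[-0.0009,0,0.0048],0],
    [[-0.0011,0,0.0064],0],
    [[-0.0013,0,0.008],0],
    [[-0.0015,0,0.0096],0],
    [[-0.0016,0,0.0112],0],
    [[-0.0017,0,0.0128],0],
  ],
)

```text
t: 13.87
eef_pos: [0.4625, -0.2896, 0.0887]
ee_rot: [2.631, 1.706, -0.007]
contact_force: [-3.0, -5.5, -0.1]
opening: -0.0003
```

```bash
python3 - <<'E'
from h import *
st(); th2(); st()
E
```

```text
t 13.87 hinge-frame x -193.3 y -11.5 z(tip,world) 71.7 mm tool x yaw 65.9 tilt [-0.001 -0.007 -1.   ] F ex,ey,z [-6.2  0.5 -0.1]
corner 308.0 375.5 theta2 0.112 pred [305.57037964 375.49999468]
t 13.92 hinge-frame x -193.3 y -11.4 z(tip,world) 71.3 mm tool x yaw 65.9 tilt [-0.001 -0.007 -1.   ] F ex,ey,z [-6.7  0.  -1. ]
```

Call:
drive_tool(
  moves=[
    [[-0.0001,0,0.0008],0],
    [[-0.0001,0,0.0016],0],
    [[-0.0002,0,0.0024],0],
    [[-0.0002,0,0.0032],0],
    [[-0.0003,0,0.004],0],
    [[-0.0003,0,0.0048],0],
    [[-0.0004,0,0.0056],0],
    [[-0.0004,0,0.006],0],
  ],
)

```text
t: 14.58
eef_pos: [0.4622, -0.2902, 0.0826]
ee_rot: [2.631, 1.705, -0.008]
contact_force: [-3.6, -6.1, -0.2]
opening: 0.0002
```

```bash
python3 - <<'E'
from h import *
st(); th2(); st()
E
```

```text
t 14.58 hinge-frame x -194.0 y -11.4 z(tip,world) 65.6 mm tool x yaw 65.9 tilt [-0.001 -0.008 -1.   ] F ex,ey,z [-7.   0.8 -0.2]
corner 310.1666666666667 376.5 theta2 0.092 pred [305.61051183 376.50000867]
t 14.63 hinge-frame x -194.0 y -11.4 z(tip,world) 65.5 mm tool x yaw 65.9 tilt [-0.001 -0.008 -1.   ] F ex,ey,z [-6.9  1.3 -1. ]
```

Call:
drive_tool(
  moves=[
    [[-0.0001,0,0.0008],0],
    [[-0.0001,0,0.0016],0],
    [[-0.0002,0,0.0024],0],
    [[-0.0002,0,0.0032],0],
    [[-0.0003,0,0.004],0],
    [[-0.0003,0,0.0048],0],
    [[-0.0004,0,0.0056],0],
    [[-0.0004,0,0.006],0],
  ],
)

```text
t: 15.3
eef_pos: [0.462, -0.2907, 0.0765]
ee_rot: [2.631, 1.705, -0.008]
contact_force: [-3.4, -5.8, -0.6]
opening: -0.0001
```

```bash
python3 - <<'E'
from h import *
st(); th2(); st()
E
```

```text
t 15.30 hinge-frame x -194.5 y -11.4 z(tip,world) 59.5 mm tool x yaw 65.9 tilt [-0.001 -0.008 -1.   ] F ex,ey,z [-6.7  0.7 -0.6]
corner 309.0 378.5 theta2 0.050 pred [305.67713122 378.49993028]
t 15.35 hinge-frame x -194.5 y -11.4 z(tip,world) 59.5 mm tool x yaw 65.9 tilt [-0.001 -0.008 -1.   ] F ex,ey,z [-6.2  0.5 -1.2]
```

Call:
drive_tool(
  moves=[
    [[0,0,0.0005],0],
    [[0,0,0.001],0],
    [[-0.0001,0,0.0015],0],
    [[-0.0001,0,0.002],0],
    [[-0.0001,0,0.0025],0],
    [[-0.0001,0,0.003],0],
    [[-0.0001,0,0.0035],0],
    [[-0.0001,0,0.004],0],
  ],
)

```text
t: 16.02
eef_pos: [0.4619, -0.2909, 0.0726]
ee_rot: [2.631, 1.705, -0.008]
contact_force: [-3.9, -5.3, -1.2]
opening: -0.0004
```

```bash
python3 - <<'E'
from h import *
st(); th2(); st()
E
```

```text
t 16.02 hinge-frame x -194.7 y -11.4 z(tip,world) 55.6 mm tool x yaw 65.9 tilt [-0.001 -0.008 -1.   ] F ex,ey,z [-6.5  1.4 -1.2]
corner 309.0 379.5 theta2 0.027 pred [305.70234091 379.50003899]
t 16.07 hinge-frame x -194.8 y -11.5 z(tip,world) 55.5 mm tool x yaw 65.9 tilt [-0.001 -0.008 -1.   ] F ex,ey,z [-7.3 -0.5  0.2]
```

Continuing to move slowly downward while keeping the light pressure on.

Call:
drive_tool(
  moves=[
    [[0,0,0.0005],0],
    [[0,0,0.001],0],
    [[0,0,0.0015],0],
    [[0,0,0.002],0],
    [[0,0,0.0025],0],
    [[0,0,0.003],0],
    [[0,0,0.0035],0],
    [[0,0,0.004],0],
  ],
)

```text
t: 16.73
eef_pos: [0.4618, -0.2911, 0.0686]
ee_rot: [2.631, 1.705, -0.009]
contact_force: [-4.5, -5.8, -0.6]
opening: -0.0002
```

```bash
python3 - <<'E'
from h import *
st(); th2(); st()
E
```

```text
t 16.73 hinge-frame x -194.9 y -11.4 z(tip,world) 51.6 mm tool x yaw 65.9 tilt [-0.001 -0.008 -1.   ] F ex,ey,z [-7.1  1.8 -0.6]
corner 309.0 380.5 theta2 0.003 pred [305.72098597 380.4999961 ]
t 16.78 hinge-frame x -194.9 y -11.4 z(tip,world) 51.4 mm tool x yaw 65.9 tilt [-0.001 -0.008 -1.   ] F ex,ey,z [-6.9  0.5 -1.4]
```

Fz is about -1 N, so the fingers still carry the cover and it isn't shut yet. I'll keep going until the force flips upward, meaning the finger is rubbing on a seated cover.

Call:
drive_tool(
  moves=[
    [[0,0,0.0005],0],
    [[0,0,0.001],0],
    [[0,0,0.0015],0],
    [[0,0,0.002],0],
    [[0,0,0.0025],0],
    [[0,0,0.003],0],
    [[0,0,0.0035],0],
    [[0,0,0.004],0],
  ],
)

```text
t: 17.45
eef_pos: [0.4618, -0.2911, 0.0645]
ee_rot: [2.631, 1.705, -0.009]
contact_force: [-4.7, -5.9, -1.1]
opening: 0.0004
```

```bash
python3 - <<'E'
from h import *
st(); th2(); st()
E
```

```text
t 17.45 hinge-frame x -195.0 y -11.4 z(tip,world) 47.5 mm tool x yaw 65.9 tilt [-0.001 -0.008 -1.   ] F ex,ey,z [-7.3  1.9 -1.1]
corner 312.5 380.5 theta2 0.003 pred [305.72098597 380.4999961 ]
t 17.50 hinge-frame x -195.0 y -11.4 z(tip,world) 47.4 mm tool x yaw 65.9 tilt [-0.001 -0.008 -1.   ] F ex,ey,z [-7.9  0.7 -1.2]
```

Call:
drive_tool(
  moves=[
    [[0,0,0.0005],0],
    [[0,0,0.001],0],
    [[0,0,0.0015],0],
    [[0,0,0.002],0],
    [[0,0,0.0025],0],
    [[0,0,0.003],0],
    [[0,0,0.0035],0],
    [[0,0,0.004],0],
  ],
)

```text
t: 18.17
eef_pos: [0.4625, -0.2915, 0.0623]
ee_rot: [2.629, 1.704, -0.007]
contact_force: [-5.2, -4.5, 4.1]
opening: -0.0003
```

```bash
python3 - <<'E'
from h import *
st(); th2(); st()
E
```

```text
t 18.17 hinge-frame x -195.0 y -12.3 z(tip,world) 45.3 mm tool x yaw 65.9 tilt [ 0.001 -0.009 -1.   ] F ex,ey,z [-6.2  2.9  4.1]
corner 309.0 381.5 theta2 -0.023 pred [305.73185167 381.49999225]
t 18.22 hinge-frame x -195.0 y -12.3 z(tip,world) 45.2 mm tool x yaw 65.9 tilt [ 0.001 -0.009 -1.   ] F ex,ey,z [-6.7  2.6  4. ]
```

The force flipped to +4 N, so the cover is probably seated and the finger is now rubbing on it. I'll check with a picture.

```bash
python3 - <<'E'
from h import *
a=viewer.camera("scene")[260:440,240:440,::-1]; b=viewer.camera("top")[190:380,340:500,::-1]
cv2.imwrite("pics/k.png",np.hstack([cv2.resize(a,(440,396),interpolation=cv2.INTER_CUBIC),cv2.resize(b,(333,396),interpolation=cv2.INTER_CUBIC)]))
E
```

```text
(no output)
```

View pics/k.png

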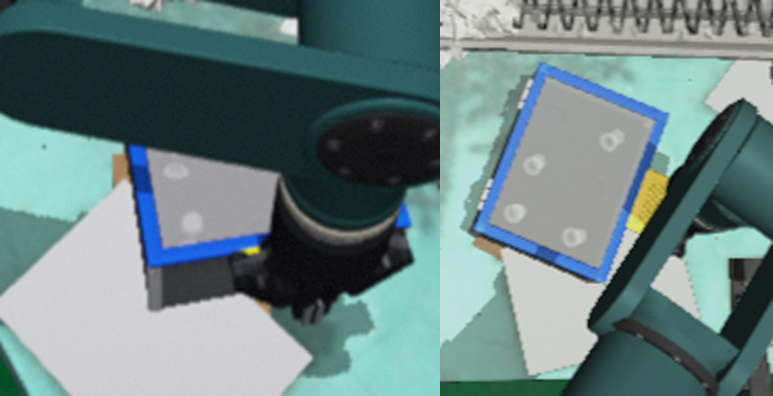

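The cover lies flat over the case, with blue frame edges parallel to the rim, the tab at (650,200) in the top crop, and the glass pieces in place beneath it. I'll ease the hand off toward the front.

Call:
drive_tool(
  moves=[
    [[-0.0005,0,0],0],
    [[-0.001,0,0],0],
    [[-0.002,0,0],0],
    [[-0.004,0,0],0],
    [[-0.008,0,0],0],
    [[-0.014,0,0],0],
    [[-0.022,0,0],0],
    [[-0.03,0,0],0],
  ],
)

```text
t: 18.98
eef_pos: [0.4499, -0.3177, 0.0607]
ee_rot: [2.632, 1.707, -0.005]
contact_force: [0.2, 0.9, -1.2]
opening: -0.0001
```

```bash
python3 - <<'E'
from h import *
st(); th2()
E
```

```text
t 18.98 hinge-frame x -224.1 y -11.4 z(tip,world) 43.7 mm tool x yaw 65.9 tilt [-0.    -0.006 -1.   ] F ex,ey,z [ 0.9  0.2 -1.2]
corner 309.0 381.5 theta2 -0.023 pred [305.73185167 381.49999225]
```

Call:
drive_tool(
  moves=[
    [[-0.01,0,-0.01],0],
    [[-0.01,0,-0.04],0],
    [[-0.01,0,-0.08],0],
    [[-0.01,0,-0.12],0],
    [[-0.01,0,-0.16],0],
    [[-0.01,0,-0.2],0],
    [[-0.01,0,-0.2],0],
    [[-0.01,0,-0.2],0],
  ],
)

```text
t: 19.7
eef_pos: [0.4471, -0.3268, 0.2662]
ee_rot: [2.625, 1.701, -0.001]
contact_force: [0.8, 0.2, -0.5]
opening: -0.0003
```

Call:
drive_tool(
  moves=[
    [[-0.04,0,0],0],
    [[-0.08,0,0],0],
    [[-0.08,0,0],0],
    [[-0.08,0,0],0],
    [[-0.08,0,0],0],
  ],
)

```text
t: 20.12
eef_pos: [0.4129, -0.398, 0.2599]
ee_rot: [2.635, 1.707, -0.005]
contact_force: [0.1, -0.1, 0.2]
opening: 0.0001
```

```bash
python3 - <<'E'
from h import *
st(); th2()
a=viewer.camera("scene")[:,:,::-1]; b=viewer.camera("top")[:,:,::-1]
cv2.imwrite("pics/z.png",np.hstack([cv2.resize(a[120:440,180:500],(400,400)),cv2.resize(b[130:390,180:500],(400,325)).copy() if 0 else cv2.resize(b[130:390,180:440],(400,400))]))
E
```

```text
t 20.12 hinge-frame x -312.5 y -10.3 z(tip,world) 242.9 mm tool x yaw 65.9 tilt [-0.002 -0.003 -1.   ] F ex,ey,z [-0.1 -0.1  0.2]
corner 312.5 380.5 theta2 0.003 pred [305.72098597 380.4999961 ]
```

View pics/z.png

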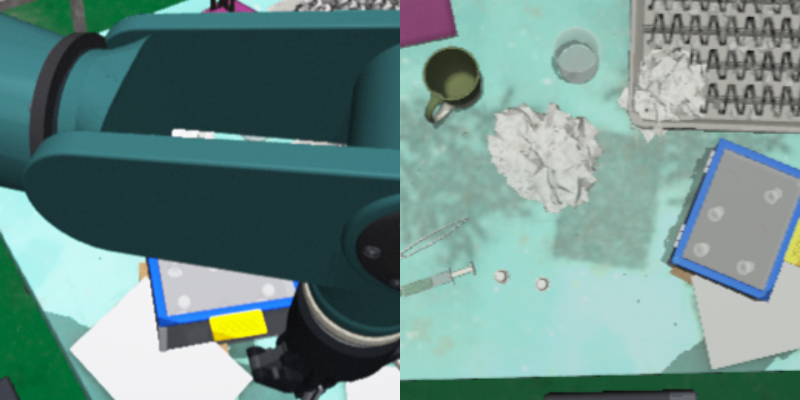

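The cover is shut with the tab flat in front, the hand is clear, and the mug, beaker, plugs and glass pieces look undisturbed. I'm handing the job in.

```bash
python3 -c "
from bench import job
print(job.finish_job())"
```

```text
the job is handed in; nothing more can be done
None
```

The cover is shut and the job is handed in, at about 20 s of the 64 s allowed. I tipped the cover past upright with the shut fingers behind the tab, then moved round to the front. I caught it on the outer side of the fingers at about 0.6 rad and lowered it along its arc over about 8 s. Contact force during the lowering stayed under about 8 N.

**Last checks**
- **Shut:** while I lowered the cover, the fingers carried about 1 N of it; at the end the vertical force flipped to +4 N, as expected once the cover is seated. The frame corner stayed on the same pixel row (381.5) when I eased the hand away, so it did not drop. The last picture shows the cover flat on the rim.
- **Surroundings:** the glass pieces, mug, beaker and plugs look undisturbed. The hand is clear, with no contact force above noise.

**What disagreed**
- **Fingertip position:** the scene and wrist pictures put the fingertips about 15 mm behind the TCP, while `bot.tip_reach` says 17 mm ahead. I used the pictures.
- **Final angle:** the reading varied between -0.02 and 0.00 rad, which is about one pixel.
- **Catching surface:** the tool could only point down, so the tab's front edge leaned on the vertical side of the fingers. It was held by light pressure and friction, with no ledge beneath it.

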